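# Pump up the optics bench's air mount until the indicator pin is out

### The job

Charge the air mount of the optics bench: push the black mushroom plunger of the small bench pump all the way down with the fingertips, let it come all the way back up, and repeat until the steel indicator pin beside it stands fully out of its collar. Only push the plunger; do not touch the pin, and do not push, lift or knock over the things standing around the pump. Finish with the hand clear and the plunger back up.

Things in the scene. Friction and masses are not known exactly. Their poses are not given: they have to be found in the camera images.
- pump: bench air pump fixed to the table (place, yaw vary): flange 135 x 220 x 10 mm, grey housing 90 (x) x 185 (y) mm, top at z = 72 mm. Origin: centre of its underside, z up. On top, at x = 0: plunger at y = +45 mm (dark barrel, 48 mm across, top z = 86 mm), indicator pin at y = -50 mm (collar 28 mm across, top z = 80 mm)
- plunger (a joint): how far the plunger is down, in m: 0 = up at rest, 0.020 = at its lower stop. Moves straight down; a spring returns it. Pushing takes about 5 N to start and 11 to 13 N at the bottom. A stroke counts only if it goes down at least 14 mm and then comes all the way up (within 1 mm)
- plunger_top (a point): centre of the flat top of the plunger's black mushroom cap, which moves with it: cap 56 mm across (flat top 44 mm), its top 124 mm above the table when up and 104 mm when fully down; the cap is 15 mm thick on a steel stem
- pin (a joint): how far the indicator pin is out, in m: 0 = in (3 mm shows above the collar), 0.044 = fully out (47 mm shows, dark band at its foot above the collar). Starts at 0 to 0.005. It is raised while the plunger comes back up, by 11 mm a full stroke (the first one 5 to 21 mm), is fully out after 3 or 4 full strokes and stays there; further strokes do nothing
- pin_tip (a point): centre of the top of the steel indicator pin (head 14 mm across on a pin 12 mm across); moves with it: 83 mm above the table when pin is 0, 127 mm when fully out. Not to be touched
- wash_bottle: loose white wash bottle, diameter 68 mm, 130 mm tall to its cap, thin bent spout up to 164 mm high reaching 56 mm towards its -x; origin at the centre of its underside, z up
- iris_mount: loose iris on a post: square steel foot 58 x 58 x 10 mm, post, black ring 64 mm across centred 112 mm up, 144 mm tall; origin at the centre of its underside, z up
- sample_jar: loose small jar with black cap, diameter 48 mm, 55 mm tall; origin at the centre of its underside, z up
- screwdriver: loose screwdriver 160 mm long lying beyond the pump, about 30 mm thick; along its x, handle to -x
Mind the look-alikes: they are no part of the job. Leave any yellow look-alike of the iris_mount alone.

How it is judged:
On the way, in this order (a step that is already met when the one before it is completed fails the run):
1. the plunger is pushed well down (at least 14 mm) (value of joint plunger above 0.014 m), for 0.05 s.
2. the plunger is back up (within 4 mm) with the pin not yet out (value of joint plunger below 0.004 m and value of joint pin below 0.04 m), for 0.05 s.
3. after further strokes the pin is fully out (value of joint pin above 0.04 m), for 0.1 s.
At the end, for the whole second after the job is handed in: The indicator pin is fully out (pin above 40 mm of 44), the plunger is back up within 3 mm, and the wash bottle, iris mount and jar stand upright within 20 mm (the screwdriver within 30 mm) of where they were (value of joint pin above 0.04 m and value of joint plunger below 0.003 m and distance of each of wash_bottle, iris_mount, sample_jar from where it was at the start of the episode below 0.02 m and distance of screwdriver from where it was at the start of the episode below 0.03 m and angle between each of wash_bottle, iris_mount, sample_jar's own z axis and vertical below 0.2 rad); the robot touches nothing.
It fails at once if the indicator pin is touched (contact force between any of the fingers, the arm and pin above 0.5 N).
It fails at once if a bystander is pushed away, tipped or lifted (distance of any of wash_bottle, iris_mount, sample_jar from where it was at the start of the episode above 0.03 m or distance of screwdriver from where it was at the start of the episode above 0.04 m or angle between any of wash_bottle, iris_mount, sample_jar's own z axis and vertical above 0.5 rad).
It fails at once if a bystander is picked up (lifted more than 15 mm) (height (world z) of any of wash_bottle, iris_mount, sample_jar, screwdriver above 0.015 m).
It also fails if it takes over 42 s, if anything falls off the work surface, if the arm or the gripper's body presses on something with over 40 N, if the wrist force passes 120 N, or if a joint passes its speed limit or range.

### The arm

A 6-joint arm with a two-finger parallel gripper is mounted at the origin on the work surface. World frame = base frame: x ahead of the robot, y to its left, z up, the work surface at z = 0. Lengths are in m, angles in rad, forces in N, time in s.
With the tool pointing down it reaches from about 0.35 to 0.85 m from the base axis. Payload 8.1 kg.
Tool frame: the origin (TCP) lies at the very end of the fingers, on their centre line; the grasp point (between the pads) lies robot.tcp_to_grasp behind it (robot.tcp_to_grasp is the distance from the TCP to the grasp point, in m); z points along the fingers, y is the line along which they close (so a half turn about z gives the same grasp; the last joint's range is limited). The gripper opens to 93 mm and grips with 3 to 60 N. Pads are 15 mm wide; open, the fingers measure 128 mm over their backs; the gripper's body (75 mm by 188 mm) begins 65 mm behind the grasp point.
Start: joints at [-1.304, 0.13, 1.488, -0, 1.523, -0.085], TCP at [0.207, -0.563, 0.219] pointing down, gripper open.
Joint ranges: [-2.96, 2.96], [-0.89, 2.26], [0.02, 2.5], [-1.34, 4.48], [0, 2.73], [-2.66, 2.66]. Speed limits (rad/s): [2.39, 2.39, 2.79, 3.14, 3.14, 3.14].

### API

Orientations are given as a rotation vector (axis times angle).
In Python, from plant import robot gives the robot as it stands. The module is installed in compiled form; this text tells all that it offers.
- The arm moves only by the shell command python3 -m pendant 'ROWS' [FORCE]. ROWS is JSON, a list that holds one entry, the list of rows, each a list of 5 numbers: the opening, from 0 (shut) to 1 (fully open), then the shift along the tool's x, y, z in cm, then the turn about the tool's z in degrees. In form: [[[fingers, x, y, z, roll], ...]]. A call has 1 to 8 rows; each row shifts and turns the commanded pose from where the row before left it, along the tool's axes as they then stand; what a row does not reach is not made up. A row lasts 1/10 s, in which the tool goes at most 50 mm and 8.59 degrees, less where a joint would pass 70% of its speed; a pose out of reach is approached as far as the arm can. A call is refused whole if a number of a shift passes 5 or a number of a turn 8.59, either way. A call with a gripper value outside its range is refused whole. The fingers move at their own pace and stop on an object; FORCE is the grip in N (left out, the last holds). Time passes only in rows, so rows that do not move let the fingers close. It gives the time, the measured TCP pose, the force, the opening and the grip force at its end, in the units of the state.
- robot.read_state(): the state, without advancing time (a new reading comes with each control period).
- robot.read_camera(name): name is "scene" or "top" or "wrist"; returns a dict with "img" (420x560x3 uint8, blue, green, red), "K" (3x3 intrinsics, pixels), "pose" (4x4, takes a point from camera to world coordinates). Camera axes: x right, y up, looking along -z (the intrinsics and any distortion apply to the point x, -y, -z); pixel columns grow to the right and rows downward; lengths in m; the calibration is good to about 2 mm. A picture is of the moment at which its call begins. There is no depth.
- robot.close_job(): hands the job in; it is judged then, once.
The state is a dict: "t": time; "q": joint angles; "dq": joint speeds; "joint_torque": joint torques, N m; "tool_pos": TCP position; "orientation": TCP orientation; "force": force on the tool from outside, world axes, zero at the start; "wrist_torque": the same for the moment, N m; "opening": finger opening in m; "gripper_force": force on a finger pad.
Only numpy, scipy, OpenCV 4.12 (cv2) and the standard library are available. Lean on these libraries where they do the work, as an engineer would, in place of code of your own. Each camera call takes 0.05 s, during which the arm holds its last target. There are 200 camera calls.

## Working session

There is one attempt and no reset: what is moved stays moved. The work goes in short steps, Python scripts to look and compute and a shell command to move; the robot and the scene stay as the last step left them, time stands still between calls to the robot, and variables do not carry over. Pictures are saved under pics/ and viewed, at most 10 in all, crops included, and the job is handed in when it is done.

```bash
mkdir -p pics; cat > h.py <<'E'
import numpy as np, cv2
from plant import robot
def ray(c,u,v):
    d=np.linalg.inv(c["K"])@[u,v,1]; d=np.array([d[0],-d[1],-d[2]])
    return c["pose"][:3,3], c["pose"][:3,:3]@d
def onz(c,u,v,z):
    o,d=ray(c,u,v); return o+d*(z-o[2])/d[2]
def proj(c,p):
    q=np.linalg.inv(c["pose"])@[*p,1]; q=c["K"]@[q[0],-q[1],-q[2]]; return q[:2]/q[2]
E
python3 - <<'E'
from h import *
for n in("top","scene"):
    c=robot.read_camera(n); cv2.imwrite(f"pics/{n}0.png",c["img"]); print(n,c["K"].round(1).tolist(),c["pose"].round(3).tolist())
s=robot.read_state(); print(s["t"],s["tool_pos"],s["orientation"],s["opening"],robot.tcp_to_grasp)
E
```

```text
top [[474.4, 0.0, 274.3], [0.0, 474.4, 209.0], [0.0, 0.0, 1.0]] [[0.002, 0.998, -0.058, 0.479], [-1.0, 0.002, 0.0, 0.043], [0.0, 0.058, 0.998, 0.967], [0.0, 0.0, 0.0, 1.0]]
scene [[470.1, 0.0, 278.8], [0.0, 470.1, 214.0], [0.0, 0.0, 1.0]] [[0.554, -0.573, 0.603, 1.116], [0.832, 0.363, -0.419, -0.348], [0.021, 0.735, 0.678, 0.756], [0.0, 0.0, 0.0, 1.0]]
0.1 [ 0.20662504 -0.56274869  0.21766855] [-3.09145767e+00 -5.49409498e-01  2.30467887e-04] 0.09293188357923647 0.0188
```

View pics/top0.png

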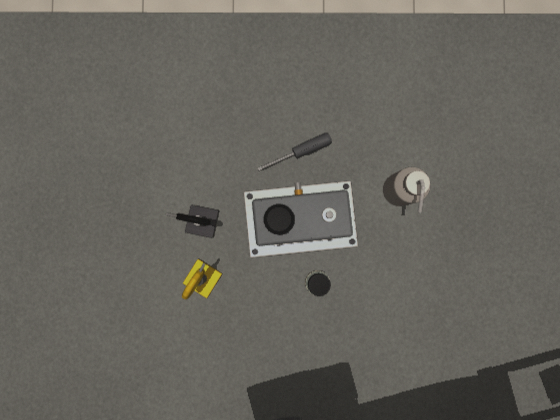

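View pics/scene0.png

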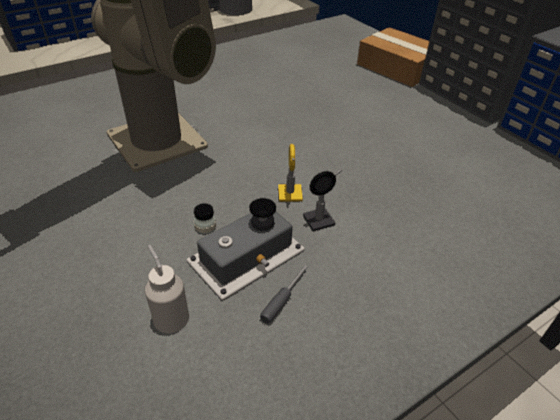

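Top view: the black plunger cap is at (279,219) and the pin and collar at (329,215), both on the grey housing. The jar's black cap is at (319,284), the iris at (200,221), its yellow look-alike at (202,280), the wash bottle at (415,184) and the screwdriver at (295,152). There are two round black discs, (279,219) and (319,284). The first is the plunger, because it sits on the flanged housing in line with the pin; I'll confirm that in a crop.

```bash
python3 - <<'E'
from h import *
c=robot.read_camera("top"); im=c["img"]
g=cv2.cvtColor(im,cv2.COLOR_BGR2GRAY)
m=(g<28).astype(np.uint8); n,l,st,ce=cv2.connectedComponentsWithStats(m)
for i in range(1,n):
    if 150<st[i,4]<3000 and ce[i][1]<330: print("dark",st[i],ce[i].round(1))
r=g[205:226,318:341]; m=(r>110).astype(np.uint8); M=cv2.moments(m,True); pin=(318+M["m10"]/M["m00"],205+M["m01"]/M["m00"]); print("pin",pin,onz(c,*pin,.083))
for u,v,z,k in((279,219,.124,"pl"),(319,284,.055,"jar"),(418,183,.13,"wash"),(422,208,.164,"spout"),(178,217,.112,"iris a"),(222,224,.112,"iris b"),(185,298,.112,"y")): print(k,onz(c,u,v,z).round(3))
cv2.imwrite("pics/crop.png",cv2.resize(im[120:320,160:450],None,fx=2.7,fy=2.7,interpolation=cv2.INTER_CUBIC))
E
```

```text
dark [177 214  33  11 173] [193.4 219.1]
pin (328.98086124401914, 215.48325358851673) [ 0.51770465 -0.05947039  0.083     ]
pl [0.509 0.034 0.124]
jar [ 0.388 -0.043  0.055]
wash [ 0.574 -0.212  0.13 ]
spout [ 0.527 -0.208  0.164]
iris a [0.513 0.216 0.112]
iris b [0.501 0.137 0.112]
y [0.368 0.202 0.112]
```

View pics/crop.png

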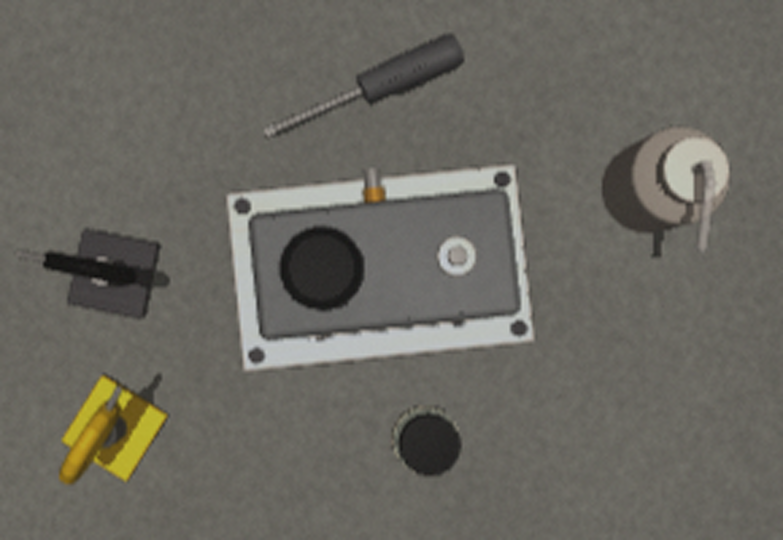

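The crop confirms it: the plunger cap is at crop (321,268), i.e. image (278.9,219.3), on the housing. The jar stands separately on the table at crop (430,444). Next I work out the shift in tool axes to a point above the plunger.

```bash
cat >> h.py <<'E'
from scipy.spatial.transform import Rotation as R
def shift(t):
    s=robot.read_state(); return R.from_rotvec(s["orientation"]).inv().apply(np.array(t)-s["tool_pos"])*100
E
python3 - <<'E'
from h import *
c=robot.read_camera("scene"); im=c["img"]
print(proj(c,[.509,.034,.124]))
print(shift([.509,.034,.219]).round(2))
E
```

```text
[262.84955967 203.08695947]
[ 48.95 -45.62  -0.05]
```

```bash
python3 -m pendant '[[[0,2,-1.9,0,0],[0,3.4,-3.2,0,0],[0,3.4,-3.2,0,0],[0,3.4,-3.2,0,0],[0,3.4,-3.2,0,0],[0,3.4,-3.2,0,0],[0,3.4,-3.2,0,0],[0,3.4,-3.2,0,0]]]' 20
python3 -m pendant '[[[0,3.4,-3.2,0,0],[0,3.4,-3.2,0,0],[0,3.4,-3.2,0,0],[0,3.4,-3.2,0,0],[0,3.4,-3.0,0,0],[0,2,-1.8,0,0],[0,0,0,0,0],[0,0,0,0,0]]]'
python3 - <<'E'
from h import *
print(shift([.509,.034,.15]).round(2))
c=robot.read_camera("wrist"); cv2.imwrite("pics/w1.png",c["img"]); print(proj(c,[.509,.034,.124]),proj(c,robot.read_state()["tool_pos"]))
E
```

```text
t: 1.0
tool_pos: [0.3656, -0.2445, 0.2187]
orientation: [3.093, 0.549, 0.001]
force: [1.6, -0.2, 0.6]
opening: 0.0334
gripper_force: 0.0
t: 1.8
tool_pos: [0.4827, -0.0153, 0.2183]
orientation: [3.093, 0.552, -0.002]
force: [-0.3, -0.1, 0.4]
opening: 0.0006
gripper_force: 0.0
[ 4.18 -3.71  6.83]
[229.87771154 160.70261108] [283.65990753 269.35526724]
```

View pics/w1.png

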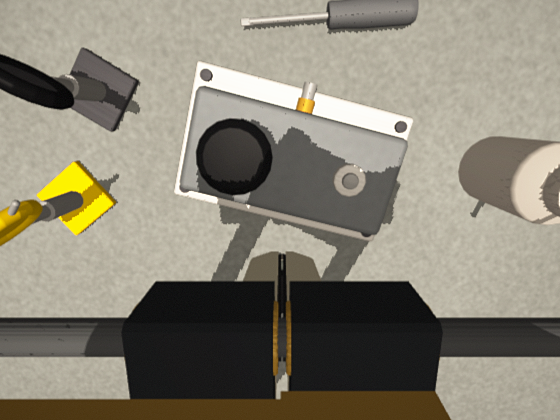

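The wrist view shows the plunger cap centred at (234,156), rim from 196 to 272. The top-view estimate projects to (230,161), so I correct by about 4 mm.

```bash
python3 - <<'E'
from h import *
c=robot.read_camera("wrist"); p=onz(c,234,156,.118); print(p); p=(p+[.509,.034,.118])/2; p[2]=.15
print(shift(p).round(2))
E
```

```text
[0.51223746 0.03206886 0.118     ]
[ 4.34 -3.68  6.85]
```

```bash
python3 -m pendant '[[[0,2.2,-1.8,0,0],[0,2.2,-1.9,0,0],[0,0,0,2,0],[0,0,0,3,0],[0,0,0,2.4,0],[0,0,0,1,0],[0,0,0,0,0],[0,0,0,0,0]]]'
python3 - <<'E'
from h import *
print(shift([.511,.033,.104]).round(2))
c=robot.read_camera("scene"); cv2.imwrite("pics/s1.png",cv2.resize(c["img"][100:300,130:350],None,fx=2.7,fy=2.7))
E
```

```text
t: 2.7
tool_pos: [0.512, 0.0337, 0.1358]
orientation: [3.093, 0.548, 0.002]
force: [-0.2, -0.5, 0.4]
opening: 0.0004
gripper_force: 0.0
[-0.12  0.03  3.18]
```

View pics/s1.png

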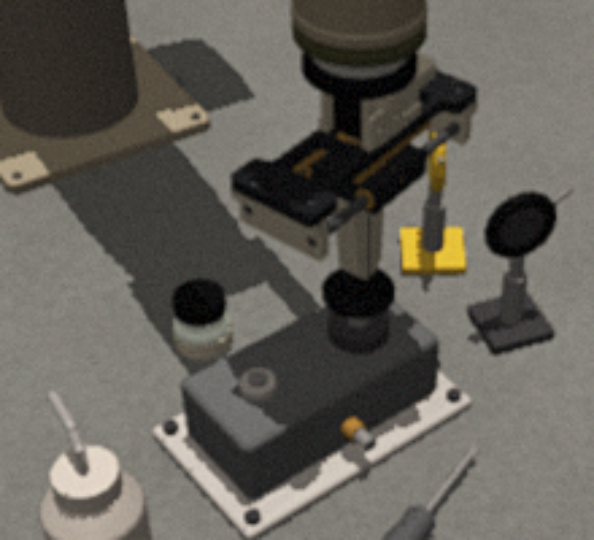

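The scene crop shows the closed fingertips centred over the black cap at crop (358,280), with everything around it clear. First push now.

```bash
python3 -m pendant '[[[0,-0.1,0,1,0],[0,0,0,0.7,0],[0,0,0,0.7,0],[0,0,0,0.5,0],[0,0,0,0,0],[0,0,0,0,0]]]'
```

```text
t: 3.35
tool_pos: [0.5121, 0.0338, 0.1072]
orientation: [3.092, 0.55, 0.005]
force: [-0.8, -1.9, 10.1]
opening: 0.0007
gripper_force: 5.0
```

```bash
python3 -m pendant '[[[0,0,0,0.2,0],[0,0,0,0.1,0],[0,0,0,0,0],[0,0,0,0,0]]]'; python3 -m pendant '[[[0,0,0,-0.8,0],[0,0,0,-1,0],[0,0,0,-1.0,0],[0,0,0,-0.4,0],[0,0,0,0,0],[0,0,0,0,0],[0,0,0,0,0],[0,0,0,0,0]]]'
python3 - <<'E'
from h import *
c=robot.read_camera("scene"); cv2.imwrite("pics/s2.png",cv2.resize(c["img"][100:300,130:350],None,fx=2.7,fy=2.7))
E
```

```text
t: 3.75
tool_pos: [0.5122, 0.0338, 0.1044]
orientation: [3.092, 0.55, 0.005]
force: [-0.4, -0.7, 10.1]
opening: 0.0006
gripper_force: 5.2
t: 4.55
tool_pos: [0.5101, 0.034, 0.134]
orientation: [-3.093, -0.55, 0.002]
force: [0.8, 0.7, -0.8]
opening: 0.0007
gripper_force: 0.0
```

View pics/s2.png

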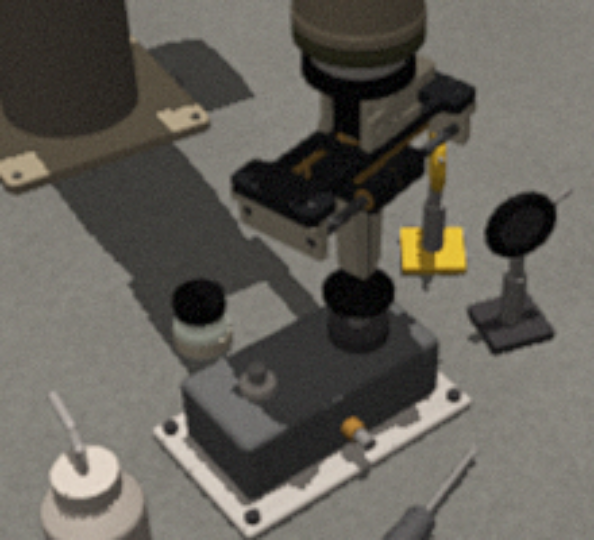

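After the first stroke the plunger is back up, and the pin at crop (257,375) stands slightly out. Two more full strokes.

```bash
for i in 1 2; do python3 -m pendant '[[[0,0,0,0.9,0],[0,0,0,0.8,0],[0,0,0,0.8,0],[0,0,0,0.5,0],[0,0,0,0.1,0],[0,0,0,0,0],[0,0,0,0,0],[0,0,0,0,0]]]'; python3 -m pendant '[[[0,0,0,-0.8,0],[0,0,0,-1,0],[0,0,0,-1.0,0],[0,0,0,-0.3,0],[0,0,0,0,0],[0,0,0,0,0],[0,0,0,0,0],[0,0,0,0,0]]]'; done
python3 - <<'E'
from h import *
c=robot.read_camera("scene"); cv2.imwrite("pics/s3.png",cv2.resize(c["img"][100:300,130:350],None,fx=2.7,fy=2.7))
print(proj(c,[.518,-.059,.083]),proj(c,[.518,-.059,.127]))
E
```

```text
t: 5.4
tool_pos: [0.5113, 0.034, 0.1045]
orientation: [3.093, 0.55, 0.003]
force: [-2.8, 0.3, 11.0]
opening: 0.0005
gripper_force: 5.4
t: 6.2
tool_pos: [0.5101, 0.034, 0.134]
orientation: [-3.093, -0.55, 0.002]
force: [0.5, -0.1, -0.5]
opening: 0.0008
gripper_force: 0.0
t: 7.0
tool_pos: [0.5113, 0.034, 0.1044]
orientation: [3.093, 0.55, 0.002]
force: [-2.5, -0.3, 10.1]
opening: 0.0002
gripper_force: 5.4
t: 7.8
tool_pos: [0.5102, 0.034, 0.1341]
orientation: [-3.093, -0.55, 0.001]
force: [0.1, 0.1, -0.7]
opening: 0.0003
gripper_force: 0.0
[225.88412424 237.48301173] [224.62339262 221.53756633]
```

View pics/s3.png

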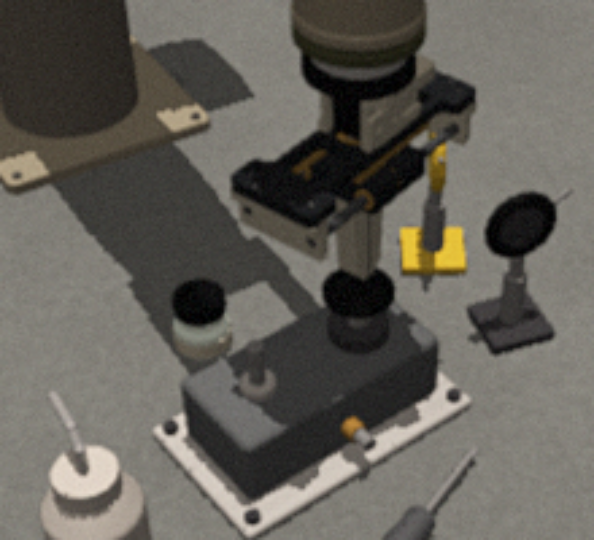

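The pin tip is now at crop (257,342), about 30 mm out, where full travel would put it near row 330. I'll do two more strokes, since extra ones are harmless, then retreat.

```bash
for i in 1 2; do python3 -m pendant '[[[0,0,0,0.9,0],[0,0,0,0.8,0],[0,0,0,0.8,0],[0,0,0,0.5,0],[0,0,0,0.1,0],[0,0,0,0,0],[0,0,0,0,0],[0,0,0,0,0]]]'|grep -E "t:|pos|force"; python3 -m pendant '[[[0,0,0,-0.8,0],[0,0,0,-1,0],[0,0,0,-1.0,0],[0,0,0,-0.3,0],[0,0,0,0,0],[0,0,0,0,0],[0,0,0,0,0],[0,0,0,0,0]]]'|grep -E "t:|pos|force"; done
python3 -m pendant '[[[0,0,0,-1,0],[0,0,0,-3,0],[0,0,0,-3,0],[0,0,0,-2,0],[0,0,0,-1,0],[0,0,0,0,0],[0,0,0,0,0]]]'
python3 - <<'E'
from h import *
c=robot.read_camera("scene"); cv2.imwrite("pics/s4.png",cv2.resize(c["img"][100:300,130:350],None,fx=2.7,fy=2.7))
E
```

```text
t: 8.65
tool_pos: [0.5113, 0.034, 0.1045]
force: [-1.4, -1.1, 10.3]
gripper_force: 5.4
t: 9.45
tool_pos: [0.5102, 0.034, 0.134]
force: [-0.3, -0.6, -0.1]
gripper_force: 0.0
t: 10.25
tool_pos: [0.5113, 0.034, 0.1045]
force: [-1.9, 0.9, 11.9]
gripper_force: 5.4
t: 11.05
tool_pos: [0.5101, 0.034, 0.1339]
force: [0.4, -0.5, 0.1]
gripper_force: 0.0
t: 11.75
tool_pos: [0.5102, 0.034, 0.2338]
orientation: [-3.093, -0.55, 0.002]
force: [0.1, 0.6, -1.1]
opening: 0.0008
gripper_force: 0.0
```

View pics/s4.png

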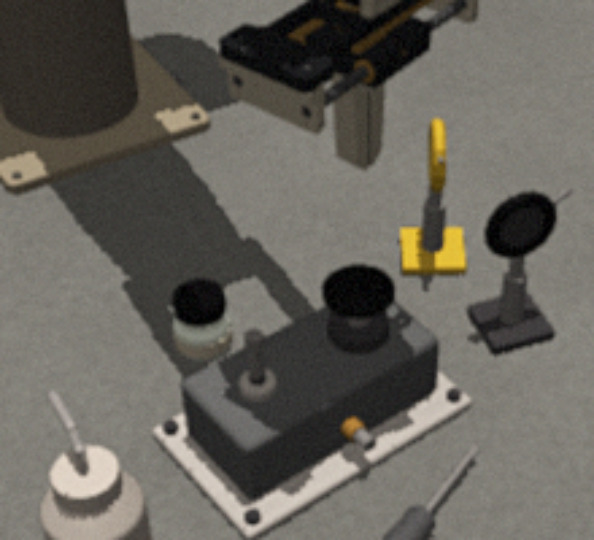

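The pin head is now at crop (254,333), where full travel projects to, and the dark band shows at its foot at (257,374). The plunger is up, nothing around the pump has moved and the hand is clear.

```bash
python3 -c "
from plant import robot
print(robot.close_job())"
```

```text
the job is handed in; nothing more can be done
None
```

The job is handed in after five full plunger strokes: the last picture shows the pin fully out, the plunger back up, the hand clear and nothing around the pump moved; no verdict was shown.

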